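# Lock the carving rest: flat to the setscrew, then tighten with the hex key

### The arm

A 6-joint arm with a two-finger parallel gripper is mounted at the origin on the work surface. World frame = base frame: x ahead of the robot, y to its left, z up, the work surface at z = 0. Lengths are in m, angles in rad, forces in N, time in s.
With the tool pointing down it reaches from about 0.225 to 0.875 m from the base axis. Payload 3.4 kg.
Tool frame: the origin (TCP) lies at the very end of the fingers, on their centre line; the grasp point (between the pads) lies 19 mm behind it; z points along the fingers, y is the direction in which the jaws open and shut (so a half turn about z gives the same grasp; the last joint's range is limited). The gripper opens to 85 mm and grips with 20 to 120 N. Pads are 22 mm wide; open, the fingers measure 114 mm over their backs; the gripper's body (76 mm by 85 mm) begins 54 mm behind the grasp point. The pads swing forward as they close: fully open they stand 13 mm farther back than shut.
Start: joints at [-1.36, 0.276, 1.505, -0, 1.361, -0.121], TCP at [0.187, -0.544, 0.231] pointing down, gripper open.
Joint ranges: [-2.89, 2.89], [-0.75, 2.08], [0.22, 2.7], [-1.18, 4.32], [0.11, 2.71], [-2.7, 2.7]. Speed limits (rad/s): [2.57, 2.57, 3.14, 3.14, 3.14, 3.14].

### API

Orientations are given as a unit quaternion [w, x, y, z].
In Python, from rig import telemetry, cams, sign_off, spotter gives the robot as it stands.
- The arm moves only by the tool servo_tool, never from a script. Its argument "steps" is a list of rows, each a list of 6 numbers: the shift along the tool's x, y, z in mm, then the turn, a rotation vector about the tool's x, y, z in degrees. In form: [[x, y, z, ax, ay, az], ...]. A call has 1 to 8 rows; each row is the pose to reach, as a shift and turn from the pose commanded when the call began, along the tool's axes at that moment; what a row does not reach only later rows make up. A row lasts 1/10 s, in which the tool goes at most 50 mm and 8.59 degrees, less where a joint would pass 70% of its speed; a pose out of reach is approached as far as the arm can. A call with a gripper value outside its range is refused whole. "hand" is the closure in counts, from 0 (fully open) to 255 (shut), set as the call begins (left out, the last holds). The fingers move at their own pace and stop on an object; "grip_force" is the grip in N (left out, the last holds). Time passes only in rows, so rows that repeat a pose let the fingers close. It gives the time, the measured TCP pose, the force and the opening at its end, in the units of the state.
- telemetry.get_state(): the state, without advancing time (a new reading comes with each control period).
- cams.get_image(name): name is "scene" or "top"; returns (picture, depth): 400x640x3 uint8, red, green, blue; 400x640 float32, m along the optical axis (not along the pixel's ray), 0 where there is no reading.
- cams.camera_model(name): a dict with "camera_matrix" (3x3 intrinsics, pixels), "origin" and "rotation" of the camera in the world. Camera axes: x right, y up, looking along -z (the intrinsics and any distortion apply to the point x, -y, -z); pixel columns grow to the right and rows downward; lengths in m; the calibration is good to about 2 mm. A picture is of the moment at which its call begins. camera_model takes no time and is no camera call.
- sign_off(): hands the job in, once; it reports no verdict.
Trained networks look in the newest picture that a camera, given by its name, has taken for a name from the list of things; names that differ only in an ending like _2 or _b are one class to them, and where a whole thing is asked for, a point or a joint stands for the part that bears it (a point fixed in the world has none). Each returns a list of dicts, best first, with "conf" (0 to 1); they miss things now and then, are a little off and sometimes report something else, mostly with a low value. They report only what shows in the picture. A call takes as long as a camera call. They do not tell look-alikes from the thing itself.
- spotter.outline_of(query, camera): "region" (400x640 bool, what is visible of it) and "rect" ([left, top, width, height] in pixels, round what is visible of it).
The state is a dict: "clock": time; "qpos": joint angles; "qd": joint speeds; "effort": joint torques, N m; "position": TCP position; "ee_rot": TCP orientation; "contact_force": force on the tool from outside, world axes, zero at the start; "moment": the same for the moment, N m; "width": finger opening in m.
Only numpy, scipy, OpenCV 4.12 (cv2) and the standard library are available. Lean on these libraries where they do the work, as an engineer would, in place of code of your own. Each camera call takes 0.05 s, during which the arm holds its last target.

### The job

Turn the crank of the carving rest until the flat ground along its spindle faces straight up, square to the big setscrew in the lock block. Then take the T-handled hex key from its wooden stand, seat it fully in the setscrew and turn it clockwise until the screw clamps firmly on the flat, without overtightening it. Leave the key standing in the screw and the other things on the bench where they are.

Things in the scene. Friction and masses are not known exactly. Their poses are not given: they have to be found in the camera images.
- rest: Carving rest, a fixed hand-cranked work holder: dark steel base 160 x 270 x 12 mm, two green upright blocks, and a dark spindle 44 mm thick through both, level along the rest's y axis, 100 mm above the bench. A wooden bowl blank (124 mm across) sits at the +y end, 100 to 155 mm from the origin; the crank at the -y end. Origin on the bench under the spindle axis, z up.
- lock_block: The green block nearer the bowl blank (80 x 50 mm, top 145 mm above the bench); it carries the vertical setscrew in its top. Origin on the bench under the screw's axis, axes as the rest's. Turned clockwise seen from above, the screw's nose goes down 3 mm for each rad (its head stays at its height); it stays where it is left.
- screw_mouth (a point): Centre of the screw's 18.4 mm hole at the block's top face, z up; its rim has a 3 mm chamfer. The screw's head is 6 mm down the hole. The key stops on it, tip 6 to 9 mm below this point, until its corners line up with the hexagon socket, then drops home to 18.5 mm. The hexagon's angle is unknown: turn the key under a light push (3 to 8 N) until it drops; fit loose by about 6 degrees either way.
- spindle: The turning spindle with crank and blank. Origin on its axis at the lock block; y along the axis; z points out square through the flat. The bright ground flat (16 mm wide, 20.5 mm from the axis) runs the whole spindle, seen between the blocks. First it leans 0.4 to 1.05 rad to the rest's +x side. Friction of about 0.3 N m holds the spindle where it is left; it turns up to 1.3 rad either way from upright.
- crank_grip (a point): Where to pinch the crank's round wooden handle (16 mm thick, 62 mm long, parallel to the spindle's y axis), 37 mm out from the crank arm and 198 mm from the spindle's origin along -y. It runs on a circle of 58 mm radius about the spindle axis; when the flat is straight up the crank leans 0.45 rad from upright to the rest's -x side.
- key: T-handled steel hex key, 14 mm across flats (16.2 mm over the corners), standing tip down in the stand. Origin at the tip's centre, z up along the shank; the shank is 95 mm long; the crossbar on top is a flat-sided bar 100 mm (along the key's x) x 16 mm (y) x 26 mm high. About 450 g.
- key_grip (a point): Middle of the crossbar, 108 mm above the key's tip, axes as the key's.
- key_tip (a point): Centre of the tip of the key's hexagon shank.
- stand: Fixed wooden block 90 x 90 x 60 mm with a 19 mm hole, 48 mm deep, from the middle of its top; the key stands in it. Origin at the centre of its underside.
- glue_bottle: White glue bottle, 50 mm thick, 130 mm high, origin under its base: bystander.
- sanding_block: Cork sanding block 60 x 90 x 35 mm, origin under it: bystander.
- wax_tin: Round steel tin, 72 mm across, 50 mm high, origin under it: bystander.
- gouge: Wood-handled gouge, 200 mm long, lying down: bystander.
- offcut: Wooden offcut, 100 x 50 x 50 mm, origin under it: bystander.
- dust_brush: Bench brush, 200 mm long, lying down: bystander.
- mallet: Wooden mallet, 260 mm long, lying down: bystander.
- screw_seat (a point): Point on the screw's axis where its nose meets the flat when the flat is up, 120 mm above the bench. The screw drags with 0.05 to 0.15 N m; it meets the flat 0.5 to 1 rad clockwise from its start. Then it stiffens: at the key about 0.23 N m for 30 N of clamping, 0.35 for 55 N, 0.55 for 100 N (too much), 115 N per rad. Aim for 0.33, in steps under 0.04 rad (jerks overshoot). Off the flat it stops early.
Not all that is in view belongs to the job. There is more than one size of the key; the one meant has the size given above.

How it is judged:
On the way, in this order (a step that is already met when the one before it is completed fails the run):
1. the spindle's flat faces straight up to the setscrew, within 0.10 rad (angle between the z axis of spindle and the z axis of lock_block, either way round below 0.1 rad), for 0.3 s.
2. the key is seated in the setscrew's socket: tip at least 13 mm below the mouth, within 4 mm of the screw's axis, with the flat still facing up (z of key_tip in the frame of screw_mouth below -0.013 m and horizontal distance between key_tip and screw_mouth below 0.004 m and angle between the z axis of spindle and the z axis of lock_block, either way round below 0.1 rad), for 0.2 s.
3. the screw clamps the flat with more than 30 N (contact force between lock_block and spindle above 30 N and angle between the z axis of spindle and the z axis of lock_block, either way round below 0.1 rad), for 0.3 s.
At the end, for the whole second after the job is handed in: The spindle's flat faces the setscrew (straight up, within 0.10 rad), the screw clamps it with more than 30 N, and the key stands released and at rest in the screw's socket, its tip at least 13 mm below the mouth and within 4 mm of the screw's axis, leaning less than 0.2 rad (all of step 3 and z of key_tip in the frame of screw_mouth below -0.013 m and horizontal distance between key_tip and screw_mouth below 0.004 m and angle between key's own z axis and vertical below 0.2 rad and linear speed of key below 0.02 m/s); the robot touches nothing.
It fails at once if the screw is overtightened: it presses on the spindle with more than 100 N (contact force between lock_block and spindle above 100 N).
It fails at once if a bystander is moved by more than 30 mm (distance of any of glue_bottle, sanding_block, wax_tin, gouge, offcut, dust_brush, mallet from where it was at the start of the episode above 0.03 m).
It also fails if it takes over 67 s, if anything falls off the work surface, if the arm or the gripper's body presses on something with over 40 N, if the wrist force passes 120 N, or if a joint passes its speed limit or range.

## Working session

There is one attempt and no reset: what is moved stays moved. The work goes in short steps, Python scripts to look and compute and a tool call to move; the robot and the scene stay as the last step left them, time stands still between calls to the robot, and variables do not carry over. Pictures are saved under pics/ and viewed, and the job is handed in when it is done.

Besides the shell and the picture viewer there is one more tool, called after "Request:" as a command line: name --pt "numbers of a row" for each row, then --argument value for the rest. servo_tool: Moves the arm, as the interface text tells. Its arguments: {"type":"object","properties":{"steps":{"type":"array","items":{"type":"array","items":{"type":"number"}}},"hand":{"type":"number"},"grip_force":{"type":"number"}},"required":["steps"]}

```bash
ls; mkdir -p pics
cat > h.py <<'E'
import numpy as np, cv2, json
from rig import telemetry, cams, sign_off, spotter
def cap(n):
    im,d=cams.get_image(n); np.savez('last_%s.npz'%n,im=im,d=d); return im,d
def load(n):
    z=np.load('last_%s.npz'%n); return z['im'],z['d']
def w(n,u,v,dep):
    m=cams.camera_model(n);K=np.array(m['camera_matrix']);R=np.array(m['rotation']);o=np.array(m['origin'])
    u=np.asarray(u,float);v=np.asarray(v,float);dep=np.asarray(dep,float)
    p=np.stack([(u-K[0,2])/K[0,0]*dep,-(v-K[1,2])/K[1,1]*dep,-dep],-1)
    return p@R.T+o
def proj(n,P):
    m=cams.camera_model(n);K=np.array(m['camera_matrix']);R=np.array(m['rotation']);o=np.array(m['origin'])
    c=(np.atleast_2d(P)-o)@R; return np.stack([K[0,2]+K[0,0]*c[:,0]/-c[:,2],K[1,2]-K[1,1]*c[:,1]/-c[:,2]],-1)
def cloud(n):
    im,d=load(n);v,u=np.mgrid[0:400,0:640];P=w(n,u,v,d);P[d==0]=np.nan;return im,P
def save(im,f): cv2.imwrite('pics/'+f,im[...,::-1])
E
python3 - <<'E'
from h import *
for n in('scene','top'):
    im,d=cap(n); save(im,n+'0.png'); print({k:np.round(v,3).tolist() if not isinstance(v,str) else v for k,v in cams.camera_model(n).items()})
print(telemetry.get_state())
E
```

```text
pics
{'camera_matrix': [[505.412, 0.0, 323.748], [0.0, 505.412, 199.868], [0.0, 0.0, 1.0]], 'origin': [1.146, 0.535, 1.005], 'rotation': [0.323, 0.135, 0.356, 0.867]}
{'camera_matrix': [[391.607, 0.0, 314.633], [0.0, 391.607, 204.856], [0.0, 0.0, 1.0]], 'origin': [0.424, -0.128, 1.094], 'rotation': [0.713, 0.04, -0.061, -0.697]}
{'clock': 0.1, 'qpos': array([-1.35996949e+00,  2.76528498e-01,  1.50595676e+00, -1.84547139e-06,
        1.36072771e+00, -1.21009347e-01]), 'qd': array([-2.01067083e-03, -2.36205892e-03, -1.18316829e-03, -5.09710312e-04,
       -3.38476016e-04,  9.06989962e-05]), 'effort': array([ 1.62595683e-03, -4.17701054e+01, -2.46405602e+01, -1.71957895e-04,
        5.80996988e-03, -3.80622339e-06]), 'position': array([ 0.18721647, -0.54318648,  0.23054791]), 'ee_rot': array([-8.09299277e-04,  9.86266785e-01,  1.65158021e-01, -3.72722737e-05]), 'contact_force': array([-0.07275618,  0.51559817,  0.09827003]), 'moment': array([-0.01592399, -0.00765415,  0.0204244 ]), 'width': 0.08560999688490867}
```

```bash
sed -i "s/R=np.array(m\['rotation'\])/R=q2m(m['rotation'])/" h.py
cat >> h.py <<'E'
from scipy.spatial.transform import Rotation as Ro
def q2m(q): return Ro.from_quat([q[1],q[2],q[3],q[0]]).as_matrix()
E
python3 - <<'E'
from h import *
for n in ('scene','top'):
  im,P=cloud(n); print(np.nanmedian(P[...,2]), P[380,300],P[200,50])
E
```

```text
0.0015865500034348834 [0.89679185 0.18661989 0.09646485] [ 1.06861335e+00 -7.11825949e-01  4.05303591e-04]
-0.0007233148236054365 [ 0.11132883 -0.13069602 -0.00222607] [ 0.57762636  0.57450555 -0.00251744]
```

View pics/scene0.png

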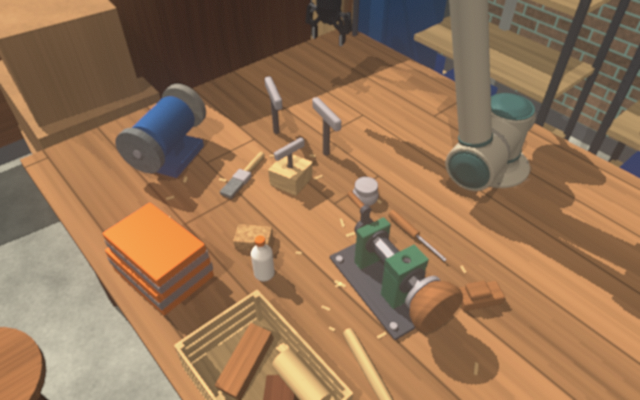

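View pics/top0.png

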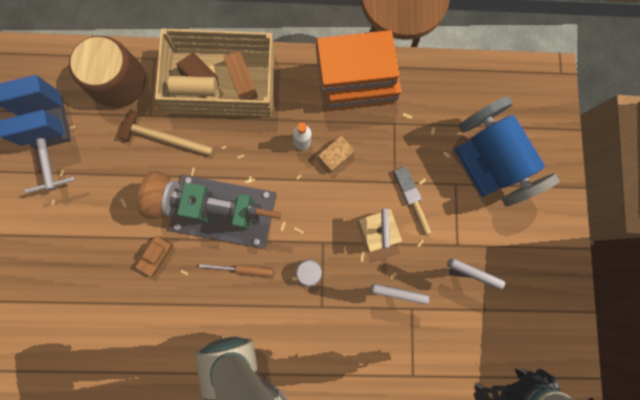

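Run:
```python
from h import *
im,P=cloud('top'); im2,P2=cloud('scene')
a=cv2.resize(im[160:340,330:550],None,fx=3.4,fy=3.2,interpolation=cv2.INTER_CUBIC); save(a,'tk.png')
a=cv2.resize(im2[60:230,200:400],None,fx=4,fy=3.5,interpolation=cv2.INTER_CUBIC); save(a,'sk.png')
a=cv2.resize(im[160:260,120:300],None,fx=4.4,fy=4.4,interpolation=cv2.INTER_CUBIC); save(a,'tr.png')
a=cv2.resize(im2[160:350,320:520],None,fx=4,fy=3.1,interpolation=cv2.INTER_CUBIC); save(a,'sr.png')
for n in('top','scene'):
  for q in('key','stand','rest','lock_block','spindle','crank_grip','glue_bottle','gouge','offcut','dust_brush','mallet','wax_tin','sanding_block'):
    print(n,q,[(round(r['conf'],2),np.round(r['rect']).tolist()) for r in spotter.outline_of(q,n)][:4])
```

```text
top key [(0.92, [448.0, 258.0, 57.0, 29.0]), (0.83, [374.0, 209.0, 14.0, 37.0]), (0.56, [370.0, 283.0, 60.0, 18.0])]
top stand [(0.59, [361.0, 212.0, 38.0, 41.0])]
top rest [(0.86, [137.0, 170.0, 145.0, 76.0])]
top lock_block [(0.94, [175.0, 182.0, 38.0, 42.0]), (0.54, [297.0, 261.0, 23.0, 25.0])]
top spindle []
top crank_grip [(0.89, [136.0, 168.0, 145.0, 56.0])]
top glue_bottle [(0.59, [292.0, 123.0, 19.0, 29.0])]
top gouge [(0.75, [209.0, 265.0, 64.0, 12.0])]
top offcut [(0.83, [136.0, 238.0, 36.0, 38.0])]
top dust_brush [(0.97, [394.0, 167.0, 34.0, 69.0]), (0.3, [136.0, 172.0, 145.0, 53.0])]
top mallet [(0.6, [117.0, 109.0, 95.0, 44.0])]
top wax_tin [(0.74, [293.0, 258.0, 28.0, 28.0]), (0.5, [138.0, 237.0, 34.0, 38.0])]
top sanding_block [(0.87, [318.0, 136.0, 36.0, 35.0]), (0.32, [176.0, 184.0, 39.0, 37.0])]
scene key [(0.91, [278.0, 135.0, 26.0, 34.0]), (0.9, [312.0, 99.0, 30.0, 57.0]), (0.82, [266.0, 78.0, 17.0, 54.0])]
scene stand [(0.7, [268.0, 155.0, 42.0, 41.0])]
scene rest [(0.65, [327.0, 195.0, 134.0, 144.0])]
scene lock_block [(0.91, [382.0, 245.0, 48.0, 64.0])]
scene spindle [(0.64, [348.0, 190.0, 114.0, 142.0])]
scene crank_grip [(0.74, [349.0, 190.0, 117.0, 146.0])]
scene glue_bottle [(0.74, [252.0, 235.0, 23.0, 46.0])]
scene gouge [(0.89, [390.0, 209.0, 27.0, 26.0]), (0.41, [220.0, 149.0, 44.0, 45.0])]
scene offcut [(0.64, [458.0, 284.0, 47.0, 27.0])]
scene dust_brush [(0.72, [219.0, 152.0, 44.0, 44.0])]
scene mallet [(0.88, [344.0, 330.0, 53.0, 69.0])]
scene wax_tin [(0.55, [353.0, 177.0, 28.0, 30.0])]
scene sanding_block [(0.96, [238.0, 220.0, 38.0, 31.0])]
```

View pics/tk.png

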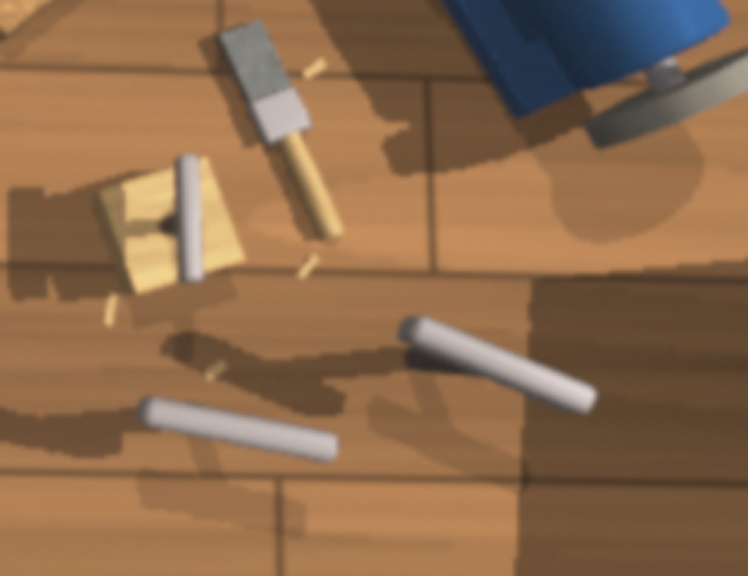

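View pics/sk.png

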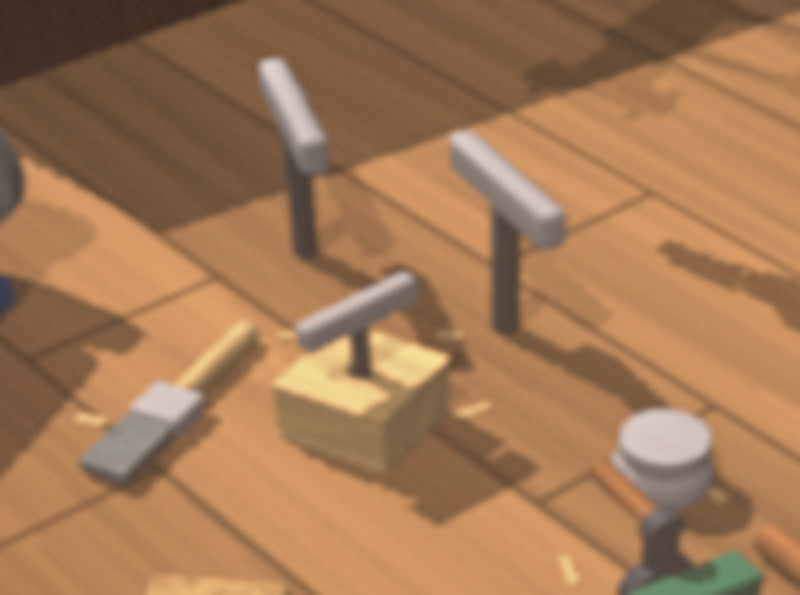

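View pics/tr.png

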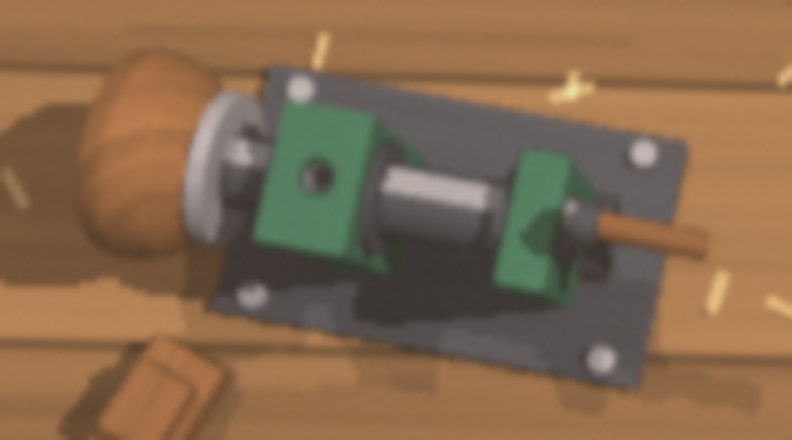

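View pics/sr.png

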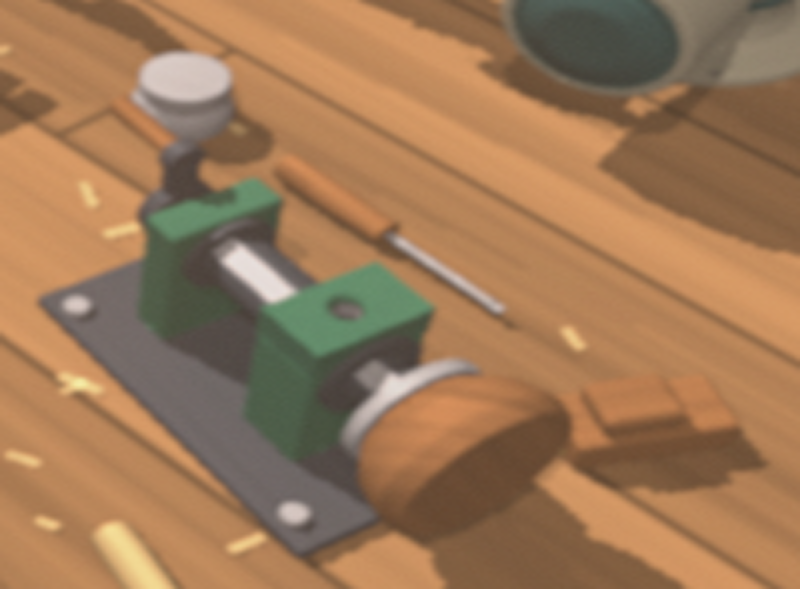

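Run:
```python
from h import *
def rayz(n,uv,z):
    o=np.array(cams.camera_model(n)['origin']);p=w(n,uv[0],uv[1],1.0);d=p-o;return o+d*(z-o[2])/d[2]
for n,(u0,u1,v0,v1) in {'top':(170,260,165,235),'scene':(340,440,210,320)}.items():
    im,P=cloud(n); I=im.astype(int)
    green=(I[...,1]>I[...,0]+20)&(I[...,1]>I[...,2]+10)
    m=np.zeros(green.shape,bool);m[v0:v1,u0:u1]=True;m&=green
    hm=m&(abs(P[...,2]-.145)<.008)
    print(n,hm.sum(),'z med',np.median(P[hm][:,2]))
    k,l,st,c=cv2.connectedComponentsWithStats(hm.astype(np.uint8))
    for i in range(1,k):
        if st[i,4]<60: continue
        mm=(l==i).astype(np.uint8)
        cs,_=cv2.findContours(mm,cv2.RETR_EXTERNAL,cv2.CHAIN_APPROX_NONE)
        h=cv2.convexHull(max(cs,key=len))[:,0].astype(float)
        W=np.array([rayz(n,p,.145) for p in h])
        r=cv2.minAreaRect((W[:,:2]*1000).astype(np.float32)); print(i,st[i],np.round(r[0],1),np.round(r[1],1),round(r[2],2))
# hole
for n,(u0,u1,v0,v1) in {'top':(183,201,190,212),'scene':(398,416,252,266)}.items():
    im,d=load(n);g=im[...,1].astype(int); m=np.zeros(g.shape,np.uint8); s=g[v0:v1,u0:u1]; print(s.min(),s.max()); print(s)
```

```text
top 648 z med 0.144134255239164
1 [178 183  27  35 634] [565.8 144.3] [51.6 79.4] 80.66
scene 705 z med 0.145751892875564
17 [386 246  41  29 630] [568.3 144.8] [50.8 79.1] 80.86
59 130
[[116 125 127 127 128 128 127 128 127 127 128 128 127 127 128 129 129 129]
 [116 125 126 126 127 127 127 128 127 127 127 127 128 128 129 129 129 130]
 [118 125 125 126 128 128 128 127 127 127 128 128 128 128 128 129 129 129]
 [121 126 126 127 128 127 128 127 127 127 126 127 128 127 127 128 129 130]
 [124 127 126 127 127 127 126 125 123 123 124 126 127 127 127 128 128 129]
 [124 126 126 127 127 125 121 114 109 109 112 120 126 127 128 127 129 129]
 [125 125 126 127 125 120 111 100  92  91  93 105 119 126 127 128 128 129]
 [124 126 126 126 122 115 102  90  86  80  80  87 107 121 127 128 129 129]
 [126 126 127 126 121 109  99  91  82  73  69  73  93 115 125 128 129 129]
 [126 126 127 127 120 106 105  98  80  65  60  64  84 110 124 129 128 127]
 [126 127 127 126 118 103 110 103  82  65  59  63  83 110 124 128 128 126]
 [127 127 128 127 119 103 109 105  87  68  64  71  89 115 126 128 127 125]
 [127 127 127 
[... 1094 characters left out ...]
135 139 142 142 142 142]
 [141 141 138 123 105  92  92  95  97 100 106 116 128 138 142 141 141 140]
 [142 141 135 120  98  89  92 100 100 103 104 108 121 134 141 141 139 141]
 [143 141 137 121 102  92  95 104 108 108 108 110 117 131 140 140 139 139]
 [141 143 138 127 111  99  98 104 108 110 112 115 118 129 139 140 139 139]
 [141 141 139 133 122 109 100  97 100 103 109 119 123 131 140 142 141 140]
 [140 141 139 139 134 123 111 101 101 102 109 123 132 136 140 141 142 141]
 [141 141 141 140 138 136 128 124 121 121 123 133 138 140 141 141 142 142]
 [140 140 141 141 142 141 139 139 136 135 137 139 141 141 140 139 140 140]
 [140 140 140 140 141 141 142 141 140 141 140 140 141 141 141 140 135 132]]
```

Run:
```python
from h import *
def rayz(n,uv,z):
    o=np.array(cams.camera_model(n)['origin']);p=w(n,uv[0],uv[1],1.0);d=p-o;return o+d*(z-o[2])/d[2]
for n,(u0,u1,v0,v1,t) in {'top':(183,199,190,208,122),'scene':(399,414,252,266,130)}.items():
    im,d=load(n);g=im[...,1].astype(int); s=(g[v0:v1,u0:u1]<t).astype(np.uint8); M=cv2.moments(s,True);c=(u0+M['m10']/M['m00'],v0+M['m01']/M['m00']);print(n,c,rayz(n,c,.145))
ya=np.array([np.sin(np.radians(9.25)),np.cos(np.radians(9.25)),0]);xa=np.array([ya[1],-ya[0],0]);o=np.array([.567,.1445,0])
for n in('top','scene'):
    im,P=cloud(n);q=P-o;X=q@xa;Y=q@ya;Z=q[...,2]
    # flat: between blocks
    m=(Y<-.04)&(Y>-.09)&(Z>.08)&(Z<.13)&(abs(X)<.03)
    b=m&(im.min(-1)>140)
    A=np.c_[X[b],Y[b],Z[b]];
    if len(A)>5:
        c=A.mean(0);nn=np.linalg.svd(A-c)[2][2];nn*=np.sign(nn[2]); print(n,'flat',b.sum(),c,'norm ang',np.arctan2(nn[0],nn[2]),'pos ang',np.arctan2(c[0],c[2]-.1), np.hypot(c[0],c[2]-.1))
    # handle
    h=(Y<-.165)&(Y>-.25)&(Z>.10)&(Z<.19)&(abs(X)<.08)
    A=np.c_[X[h],Y[h],Z[h]];print('handle',h.sum(),A.mean(0) if len(A) else 0, np.percentile(A,[3,97],axis=0))
```

```text
top (191.2197802197802, 199.2087912087912) [0.56728735 0.14439108 0.145     ]
scene (405.68, 258.94666666666666) [0.56747094 0.14340852 0.145     ]
top flat 96 [ 0.00809627 -0.06342931  0.11850113] norm ang 0.5729065952397258 pos ang 0.41250215546379054 0.020195087034702592
handle 157 [-0.00023864 -0.19316215  0.16329983] [[-0.00712295 -0.21935302  0.15709943]
 [ 0.00776086 -0.16671738  0.16726052]]
scene flat 161 [ 0.00845648 -0.06587549  0.1194974 ] norm ang 0.48610193501044496 pos ang 0.4092362220148517 0.021252303977647328
handle 130 [ 0.00345053 -0.19261648  0.16447497] [[-0.00421298 -0.21920553  0.1579917 ]
 [ 0.00872828 -0.1684205   0.16886783]]
```

```bash
cat >> h.py <<'E'
def rel(pos,yaw_deg,st=None):
    st=st or telemetry.get_state(); R=q2m(st['ee_rot']); p=np.array(st['position'])
    a=np.radians(yaw_deg); xt=np.array([np.cos(a),np.sin(a),0]); z=np.array([0,0,-1.]); T=np.stack([xt,np.cross(z,xt),z],1)
    rv=Ro.from_matrix(R.T@T).as_rotvec(degrees=True); d=R.T@(np.array(pos)-p)*1000
    x=R[:,0]; print('yaw now',np.degrees(np.arctan2(x[1],x[0])),'row',np.round(np.r_[d,rv],2).tolist()); return np.r_[d,rv]
E
python3 - <<'E'
from h import *
rel([.5355,-.0524,.30],80.75)
rel([.36,-.3,.30],80.75)
im,P=cloud('top')
for r in spotter.outline_of('key','top')[:3]:
    m=r['region']; A=P[m]; A=A[A[:,2]>np.nanmax(A[:,2])-.02]
    rr=cv2.minAreaRect((A[:,:2]*1000).astype(np.float32)); print(r['conf'],'z',np.percentile(A[:,2],[5,50,95]),rr)
im,P=cloud('scene')
for r in spotter.outline_of('key','scene')[:3]:
    m=r['region']; A=P[m]; A=A[A[:,2]>np.nanpercentile(A[:,2],97)-.02]
    rr=cv2.minAreaRect((A[:,:2]*1000).astype(np.float32)); print(r['conf'],'z',np.percentile(A[:,2],[5,50,95]),rr)
E
```

```text
yaw now 19.010801550208672 row [489.23, -351.05, -68.72, 0.01, 0.01, -61.74]
yaw now 19.010801550208672 row [242.65, -174.13, -68.69, 0.01, 0.01, -61.74]
0.92 z [0.15681673 0.16433276 0.16767039] ((404.43438720703125, -544.2875366210938), (137.5952606201172, 22.86772918701172), 67.09172821044922)
0.83 z [0.12143667 0.13057472 0.13394014] ((511.02691650390625, -333.68829345703125), (97.4253158569336, 16.868816375732422), 1.6812561750411987)
0.56 z [0.15935795 0.16457891 0.16786804] ((353.412109375, -359.2950744628906), (136.51576232910156, 22.038076400756836), 79.17890167236328)
0.91 z [0.11782086 0.130764   0.13621405] ((513.1671752929688, -333.45477294921875), (99.57064819335938, 20.268949508666992), 3.390259027481079)
0.9 z [0.15240895 0.16529035 0.17006492] ((356.626220703125, -360.47344970703125), (138.91062927246094, 21.249103546142578), 78.9910659790039)
0.82 z [0.15278893 0.16661356 0.17025569] ((407.7647399902344, -544.1211547851562), (134.54957580566406, 22.477611541748047), 65.76365661621094)
```

Three T keys: A in the wooden stand (top 382,230; bar 98 x 17 mm, top at z 0.133), B (400,295) and C (477,273), both with 137 mm bars and standing on the bench. A fits the description (100 x 16 bar, in the stand), and the enlarged crop confirms it. Now to the crank.

Request:
servo_tool --pt "0 0 -69 0 0 0" --pt "489 -351 -69 0 0 -61.74" --pt "489 -351 -69 0 0 -61.74" --pt "489 -351 -69 0 0 -61.74" --pt "489 -351 -69 0 0 -61.74" --pt "489 -351 -69 0 0 -61.74" --pt "489 -351 -69 0 0 -61.74" --pt "489 -351 -69 0 0 -61.74" --hand 0 --grip_force 40

```text
clock: 2.3
position: [0.3904, -0.2565, 0.2927]
ee_rot: [0.001, 0.769, 0.639, 0.0]
contact_force: [1.1, -0.7, -0.4]
width: 0.0851
```

Run:
```python
from h import *
rel([.5355,-.0524,.22],80.75)
```

```text
yaw now 79.50276798132458 row [227.16, 105.47, 72.67, 0.05, 0.03, -1.25]
```

Request:
servo_tool --pt "227 105 20 0 0 -1" --pt "227 105 20 0 0 -1" --pt "227 105 20 0 0 -1" --pt "227 105 20 0 0 -1" --pt "227 105 50 0 0 -1" --pt "227 105 72 0 0 -1" --pt "227 105 72 0 0 -1"

```text
clock: 3.0
position: [0.5335, -0.0527, 0.2166]
ee_rot: [-0.003, 0.764, 0.645, -0.002]
contact_force: [-0.1, -0.6, 0.2]
width: 0.0854
```

Run:
```python
from h import *
rel([.5355,-.0524,.14],80.75)
for n in('top','scene'):
    im,d=cap(n); s=im[120:280,120:340] if n=='top' else im[130:330,300:520]; save(cv2.resize(s,None,fx=3,fy=3,interpolation=cv2.INTER_CUBIC),n+'1.png')
```

```text
yaw now 80.35373171034557 row [0.64, 2.58, 76.54, -0.47, -0.04, -0.4]
```

View pics/scene1.png

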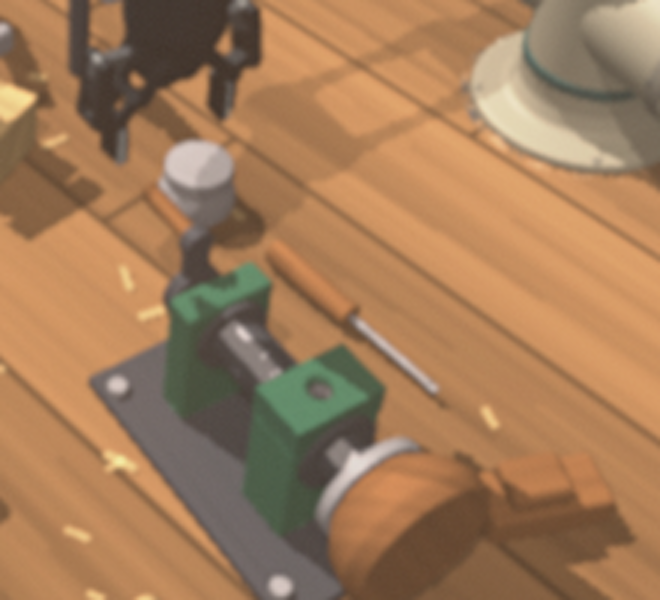

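Gripper stands above the handle (crop 165,210) with the fingers on either side. Descend and close.

Request:
servo_tool --pt "0 1.5 40 0 0 0" --pt "0 1.5 72 0 0 0" --pt "0 1.5 80 0 0 0" --pt "0 1.5 80 0 0 0"

```text
clock: 3.5
position: [0.5366, -0.0564, 0.1409]
ee_rot: [0.0, 0.766, 0.643, -0.0]
contact_force: [0.7, 1.2, 0.5]
width: 0.0857
```

Run:
```python
from h import *
print(rel([.5355,-.0524,.139],80.75))
```

```text
yaw now 80.08113303217345 row [3.71, -1.75, 1.87, -0.01, 0.02, -0.67]
[ 3.70659561 -1.75381195  1.87405261 -0.01263408  0.01822039 -0.66886896]
```

Request:
servo_tool --pt "2 -1.5 1.5 0 0 -0.6" --pt "2 -1.5 1.5 0 0 -0.6" --pt "2 -1.5 1.5 0 0 -0.6" --pt "2 -1.5 1.5 0 0 -0.6" --pt "2 -1.5 1.5 0 0 -0.6" --pt "2 -1.5 1.5 0 0 -0.6" --pt "2 -1.5 1.5 0 0 -0.6" --pt "2 -1.5 1.5 0 0 -0.6" --hand 255 --grip_force 40

```text
clock: 4.3
position: [0.5353, -0.053, 0.1395]
ee_rot: [-0.0, 0.762, 0.648, -0.0]
contact_force: [-2.7, 0.0, 6.4]
width: 0.0147
```

Run:
```python
from h import *
s=telemetry.get_state();print(s['position'],s['width'],s['contact_force'],s['moment'])
p=s['position'];ya=np.array([np.sin(np.radians(9.25)),np.cos(np.radians(9.25)),0]);xa=np.array([ya[1],-ya[0],0]);o=np.array([.5673,.144,0])
print((p-o)@xa,(p-o)@ya)
for n in('top','scene'):
    im,d=cap(n); s=im[120:280,120:340] if n=='top' else im[130:330,300:520]; save(cv2.resize(s,None,fx=3,fy=3,interpolation=cv2.INTER_CUBIC),n+'2.png')
```

```text
[ 0.53526282 -0.05295946  0.13945712] 0.01473851816466562 [-2.7385845   0.0113366   6.37387586] [0.069125   0.45001766 0.01808979]
3.918556737682588e-05 -0.19954801527918298
```

View pics/scene2.png

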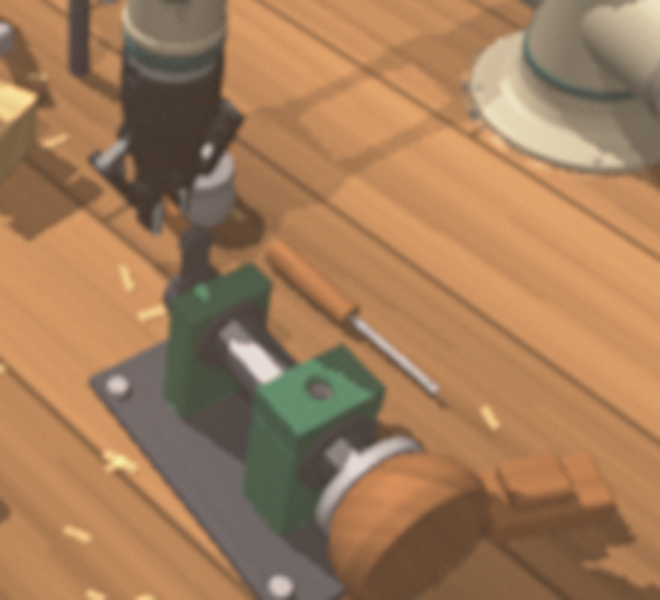

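Request:
servo_tool --pt "0 -3 0.1 0 0 0" --pt "0 -7 0.4 0 0 0" --pt "0 -11.5 1.2 0 0 0" --pt "0 -16 2.3 0 0 0" --pt "0 -20 3.6 0 0 0" --pt "0 -23 4.8 0 0 0" --pt "0 -25.2 5.8 0 0 0" --pt "0 -25.2 5.8 0 0 0"

```text
clock: 5.2
position: [0.5187, -0.0503, 0.1373]
ee_rot: [0.007, 0.762, 0.648, 0.006]
contact_force: [7.1, 0.6, 12.8]
width: 0.0144
```

```bash
cat > flat.py <<'E'
from h import *
def flat(tag):
  ya=np.array([np.sin(np.radians(9.25)),np.cos(np.radians(9.25)),0]);xa=np.array([ya[1],-ya[0],0]);o=np.array([.5673,.144,0])
  s=telemetry.get_state();p=s['position'];print('tcp X,Y,z',(p-o)@xa,(p-o)@ya,p[2],s['contact_force'],s['moment'])
  for n in('top','scene'):
    im,d=cap(n); c=im[120:280,120:340] if n=='top' else im[130:330,300:520]; save(cv2.resize(c,None,fx=3,fy=3,interpolation=cv2.INTER_CUBIC),n+tag+'.png')
    im,P=cloud(n);q=P-o;X=q@xa;Y=q@ya;Z=q[...,2]
    m=(Y<-.03)&(Y>-.10)&(Z>.08)&(Z<.13)&(abs(X)<.03)
    b=m&(im.min(-1)>130)
    A=np.c_[X[b],Y[b],Z[b]]
    if len(A)>5:
        c=A.mean(0);nn=np.linalg.svd(A-c)[2][2];nn*=np.sign(nn[2]); print(n,'flat',b.sum(),c,'norm ang',np.arctan2(nn[0],nn[2]),'pos ang',np.arctan2(c[0],c[2]-.1), 'X range',np.percentile(A[:,0],[3,97]))
E
python3 -c "
from flat import *
flat('3')"
```

```text
tcp X,Y,z -0.016772095542066608 -0.19958908590402355 0.1373009852402017 [ 7.06794246  0.58840084 12.80174266] [-0.09336253 -1.50281251  0.00316061]
scene flat 162 [ 0.00266069 -0.06526167  0.12145168] norm ang 0.16067417375991194 pos ang 0.12340163733754349 X range [-0.00629829  0.0112161 ]
```

View pics/scene3.png

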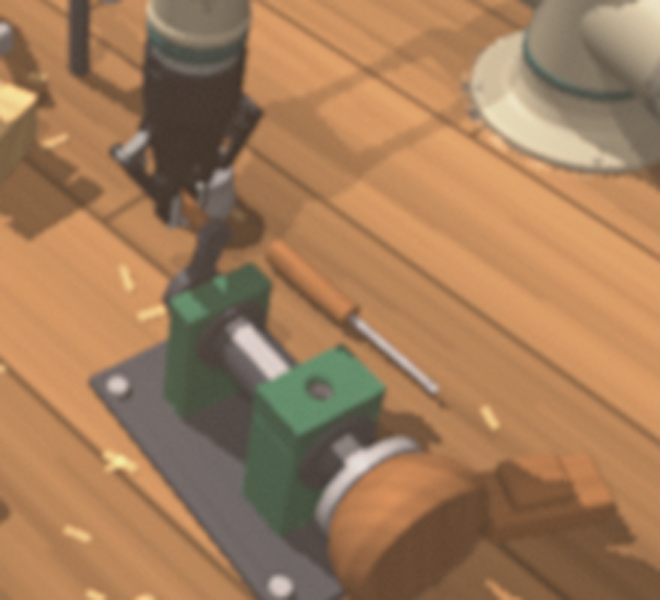

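View pics/top3.png

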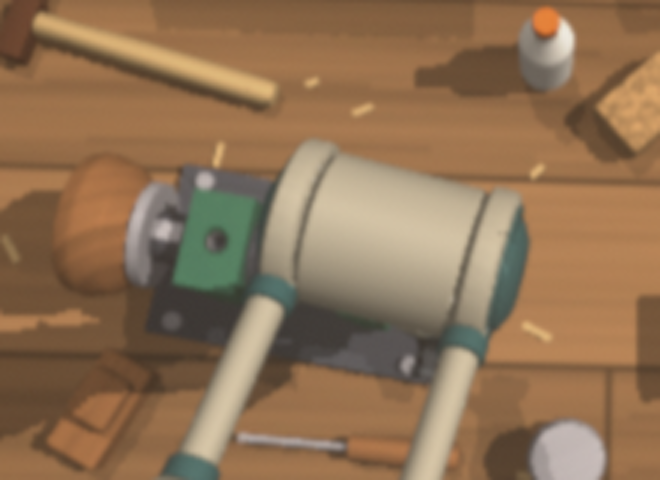

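The arm is lagging because the pads don't let the handle turn (flat still ~0.16 rad off by both measures). I'll tilt the tool along with the crank.

Request:
servo_tool --pt "0 2 -0.3 -6 0 0" --pt "0 4 -0.7 -12 0 0" --pt "0 6 -1.2 -18 0 0" --pt "0 8 -1.9 -25 0 0" --pt "0 8 -1.9 -25 0 0" --pt "0 8 -1.9 -25 0 0"

```text
clock: 5.9
position: [0.5156, -0.0497, 0.1335]
ee_rot: [0.163, 0.744, 0.633, 0.138]
contact_force: [-8.4, -0.2, 4.6]
width: 0.0149
```

```bash
python3 -c "
from flat import *
flat('4')"
```

```text
tcp X,Y,z -0.01988091971458207 -0.1994833482561828 0.13350356473196837 [-8.37803978 -0.17201263  4.55880895] [-0.10795769  1.13439976 -0.05427424]
top flat 165 [-0.002003   -0.06020578  0.12013359] norm ang -0.0338004948728961 pos ang -0.09915916577478376 X range [-0.01012661  0.00600972]
scene flat 145 [-0.00087124 -0.06465348  0.1220605 ] norm ang -0.09117223121757748 pos ang -0.039472635527917084 X range [-0.01076493  0.00773468]
```

View pics/scene4.png

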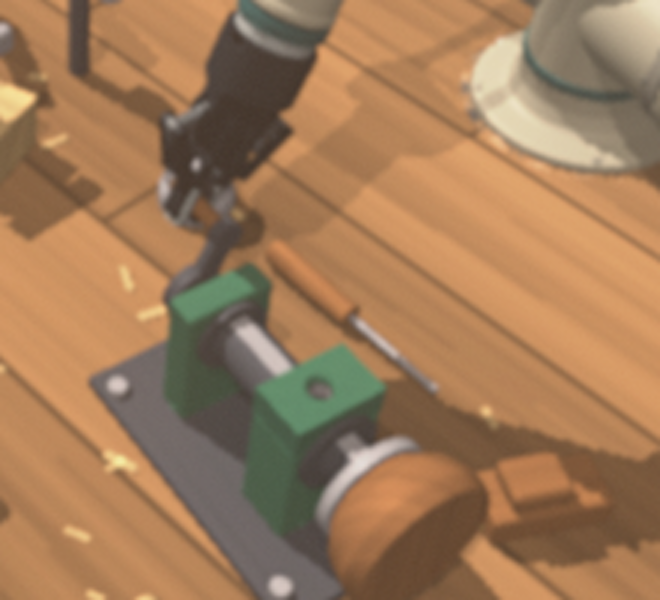

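Request:
servo_tool --pt "0 0.8 0 2 0 0" --pt "0 1.6 0 4 0 0" --pt "0 1.6 0 4 0 0" --pt "0 1.6 0 4 0 0"

```text
clock: 6.4
position: [0.5192, -0.0503, 0.1352]
ee_rot: [0.137, 0.749, 0.638, 0.116]
contact_force: [-5.9, 0.9, 4.5]
width: 0.015
```

```bash
python3 -c "
from flat import *
flat('5')
R=q2m(telemetry.get_state()['ee_rot']);s=telemetry.get_state()
print('grasp',s['position']-.019*R[:,2], 'tilt',R[:,2])"
```

```text
tcp X,Y,z -0.016265194353421962 -0.1994958030741617 0.13521471477497266 [-5.86235751  0.86175673  4.46222828] [0.05063213 0.98415159 0.02754438]
top flat 163 [-0.00015152 -0.06074315  0.1200056 ] norm ang 0.05421625457200564 pos ang -0.007573744129928834 X range [-0.00813852  0.00784943]
scene flat 155 [ 0.00080579 -0.06502718  0.12208458] norm ang 0.05799141190784459 pos ang 0.03647050536973812 X range [-0.00833082  0.00956367]
grasp [ 0.51254499 -0.0492239   0.15298606] tilt [ 0.34946487 -0.05670251 -0.93523213]
```

View pics/top5.png

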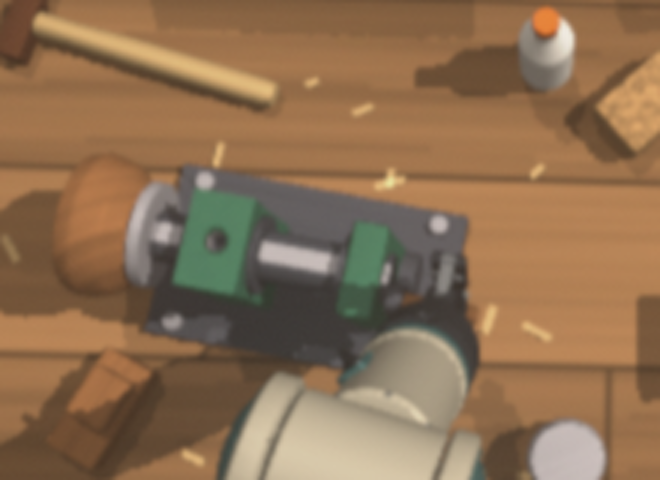

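Request:
servo_tool --pt "0 -0.8 0 -1.8 0 0" --pt "0 -0.8 0 -1.8 0 0" --pt "0 -0.8 0 -1.8 0 0"

```text
clock: 6.8
position: [0.5182, -0.0501, 0.1347]
ee_rot: [0.149, 0.747, 0.636, 0.127]
contact_force: [-7.0, -0.3, 4.2]
width: 0.0147
```

```bash
python3 -c "
from flat import *
flat('6')
R=q2m(telemetry.get_state()['ee_rot']);s=telemetry.get_state()
print('grasp',s['position']-.019*R[:,2], 'tilt',R[:,2])"
```

```text
tcp X,Y,z -0.01726877923209104 -0.19951183366471978 0.1347445741311688 [-7.03438608 -0.25379497  4.19247213] [-0.04235913  1.08419809  0.06980714]
top flat 163 [-0.00068662 -0.06048359  0.12021183] norm ang 0.02327740792772615 pos ang -0.03395789530948202 X range [-0.00869553  0.00735605]
scene flat 153 [-1.21081893e-04 -6.57070925e-02  1.21664974e-01] norm ang 0.048050552000736074 pos ang -0.005588773577123452 X range [-0.00936712  0.00850834]
grasp [ 0.51100662 -0.04895179  0.15233539] tilt [ 0.37816242 -0.06129863 -0.92370756]
```

Request:
servo_tool --pt "0 0 0 0 0 0" --pt "0 0 0 0 0 0" --pt "0 0 0 0 0 0" --pt "0 0 0 0 0 0" --pt "0 0 -15 0 0 0" --pt "0 0 -40 0 0 0" --pt "0 0 -80 0 0 0" --pt "0 0 -80 0 0 0" --hand 0

```text
clock: 7.7
position: [0.4908, -0.0459, 0.2143]
ee_rot: [0.154, 0.746, 0.635, 0.131]
contact_force: [1.0, -0.5, 0.6]
width: 0.0855
```

```bash
python3 -c "
from flat import *
flat('7')
im,P=cloud('top')
ya=np.array([np.sin(np.radians(9.25)),np.cos(np.radians(9.25)),0]);xa=np.array([ya[1],-ya[0],0]);o=np.array([.5673,.144,0])
rel([.512,-.3336,.25],0);rel([.512,-.3336,.25],180);print(telemetry.get_state()['qpos'])"
```

```text
tcp X,Y,z -0.044950956637397815 -0.19969447832261653 0.2142591064498614 [ 1.03699329 -0.46167594  0.64288939] [0.0350412  0.1023221  0.00309551]
top flat 163 [-0.00073329 -0.0603188   0.1200946 ] norm ang 0.01551826239510761 pos ang -0.03647572579768517 X range [-0.00860646  0.00741762]
scene flat 154 [ 9.79212010e-05 -6.55391622e-02  1.21948636e-01] norm ang -0.04949293575332193 pos ang 0.0044613502326646985 X range [-0.00908791  0.00888647]
yaw now 80.77073205484012 row [-280.72, 78.77, -9.88, 19.01, -16.15, 79.62]
yaw now 80.77073205484012 row [-280.72, 78.77, -9.88, 16.86, 19.85, -97.75]
[-0.26449014 -0.03354864  2.00646876  0.05738563  0.77087337 -0.13658158]
```

View pics/scene7.png

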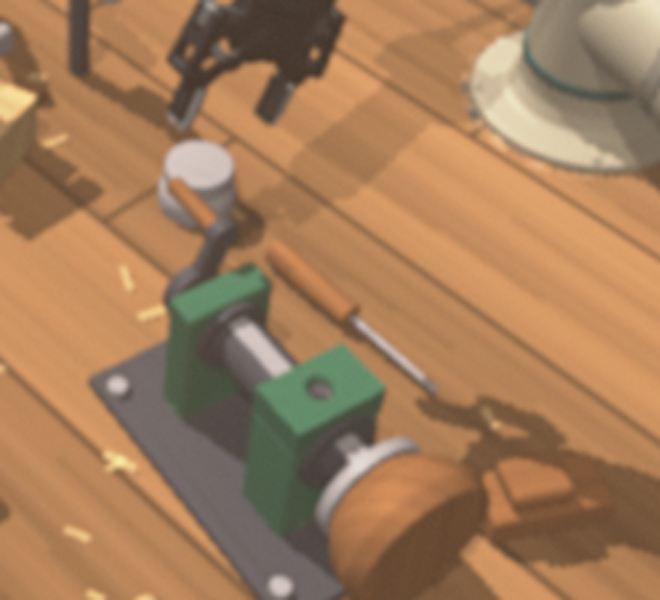

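```bash
python3 -c "
from h import *
rel([.512,-.3336,.22],182.5)"
```

```text
yaw now 80.77073205484012 row [-280.71, 67.07, 17.74, 16.53, 20.35, -100.2]
```

Request:
servo_tool --pt "-281 67 0 16.5 20.4 -100" --pt "-281 67 0 16.5 20.4 -100" --pt "-281 67 0 16.5 20.4 -100" --pt "-281 67 0 16.5 20.4 -100" --pt "-281 67 0 16.5 20.4 -100" --pt "-281 67 17 16.5 20.4 -100" --pt "-281 67 17 16.5 20.4 -100" --pt "-281 67 17 16.5 20.4 -100"

```text
clock: 8.6
position: [0.5113, -0.3402, 0.2158]
ee_rot: [0.068, 0.341, 0.936, 0.058]
contact_force: [-0.4, 0.2, -0.6]
width: 0.0855
```

```bash
python3 -c "
from h import *
rel([.512,-.3336,.17],182.5);print(telemetry.get_state()['qpos'])"
```

```text
yaw now 139.55444845905137 row [7.79, -1.64, 45.62, 6.61, 8.18, -42.43]
[-0.79828415  0.2930711   1.53398031  0.17268529  1.24527764 -1.71977883]
```

Request:
servo_tool --pt "4 -1 10 6.6 8.2 -42.4" --pt "7.8 -1.6 10 6.6 8.2 -42.4" --pt "7.8 -1.6 20 6.6 8.2 -42.4" --pt "7.8 -1.6 20 6.6 8.2 -42.4" --pt "7.8 -1.6 20 6.6 8.2 -42.4" --pt "7.8 -1.6 20 6.6 8.2 -42.4" --pt "7.8 -1.6 20 6.6 8.2 -42.4"

```text
clock: 9.3
position: [0.5076, -0.3282, 0.1971]
ee_rot: [0.001, -0.02, 1.0, 0.002]
contact_force: [-0.1, -0.3, 0.3]
width: 0.0853
```

```bash
python3 -c "
from h import *
print(rel([.512,-.3336,.102],182.5));print(telemetry.get_state()['qpos'])
for n in('top','scene'):
    im,d=cap(n); c=im[150:310,310:530] if n=='top' else im[60:240,180:380]; save(cv2.resize(c,None,fx=3,fy=3,interpolation=cv2.INTER_CUBIC),n+'8.png')
"
```

```text
yaw now -177.6600950314484 row [-3.99, -5.86, 95.13, 0.2, 0.09, -0.16]
[-3.98532627e+00 -5.86455471e+00  9.51309516e+01  2.01456981e-01
  8.74299526e-02 -1.59941532e-01]
[-0.69123952  0.34049511  1.49562088  0.00376398  1.30669878 -2.30386233]
```

View pics/scene8.png

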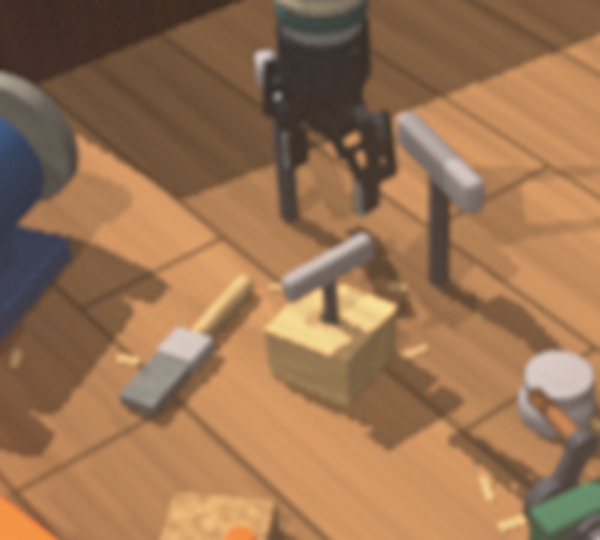

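View pics/top8.png

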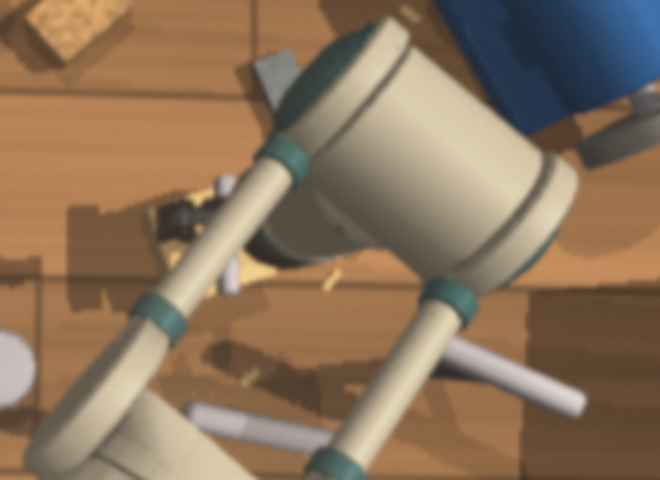

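Request:
servo_tool --pt "-4 -5.9 35 0 0 0" --pt "-4 -5.9 70 0 0 0" --pt "-4 -5.9 88 0 0 0" --pt "-4 -5.9 95 0 0 0" --pt "-4 -5.9 95 0 0 0" --pt "-4 -5.9 95 0 0 0"

```text
clock: 10.0
position: [0.5127, -0.335, 0.1049]
ee_rot: [0.002, -0.021, 1.0, 0.0]
contact_force: [-0.6, -0.4, -0.4]
width: 0.0852
```

Request:
servo_tool --pt "0 0 0 0 0 0" --pt "0 0 0 0 0 0" --pt "0 0 0 0 0 0" --pt "0 0 0 0 0 0" --pt "0 0 0 0 0 0" --pt "0 0 0 0 0 0" --pt "0 0 0 0 0 0" --hand 255 --grip_force 80

```text
clock: 10.7
position: [0.5125, -0.3345, 0.1043]
ee_rot: [0.002, -0.021, 1.0, 0.0]
contact_force: [0.5, 0.2, 3.8]
width: 0.0145
```

```bash
python3 -c "
from h import *
print(rel([.512,-.3336,.102],182.5));print(telemetry.get_state())
"
```

```text
yaw now -177.54436824597227 row [0.48, 0.95, 2.27, 0.04, 0.22, -0.04]
[ 0.48118533  0.95438734  2.2660591   0.04276707  0.2180113  -0.04428667]
{'clock': 10.7, 'qpos': array([-0.6937967 ,  0.42155527,  1.61363994,  0.0034825 ,  1.10408409,
       -2.30901667]), 'qd': array([-3.96734662e-04, -5.42951684e-04, -2.06652613e-05,  5.89177415e-04,
        1.09236043e-03,  1.16240228e-03]), 'effort': array([ 1.33633856e-01, -4.52883840e+01, -2.04018492e+01,  9.70017118e-02,
        3.16084188e-02,  3.21438019e-04]), 'position': array([ 0.51251309, -0.33453496,  0.10426716]), 'ee_rot': array([ 1.89391195e-03, -2.14284605e-02,  9.99768504e-01,  4.14627014e-04]), 'contact_force': array([0.45179898, 0.18676987, 3.82231334]), 'moment': array([-0.09444911,  0.01325634,  0.00258284]), 'width': 0.014527750863463125}
```

Request:
servo_tool --pt "0 0 -20 0 0 0" --pt "0 0 -60 0 0 0" --pt "0 0 -110 0 0 0" --pt "0 0 -160 0 0 0" --pt "0 0 -180 0 0 0" --pt "0 0 -180 0 0 0"

```text
clock: 11.3
position: [0.5127, -0.3353, 0.2865]
ee_rot: [0.004, -0.021, 1.0, -0.001]
contact_force: [-0.1, -0.2, -5.4]
width: 0.0147
```

```bash
python3 -c "
from h import *
rel([.5673,.144,.275],182.5);print(telemetry.get_state()['contact_force'])
im,d=cap('scene'); c=im[20:220,180:400]; save(cv2.resize(c,None,fx=3,fy=3,interpolation=cv2.INTER_CUBIC),'scene9.png')
"
```

```text
yaw now -177.54243945966093 row [-74.99, 476.51, 11.07, -0.12, 0.42, -0.04]
[-0.08344377 -0.24849239 -5.44210553]
```

View pics/scene9.png

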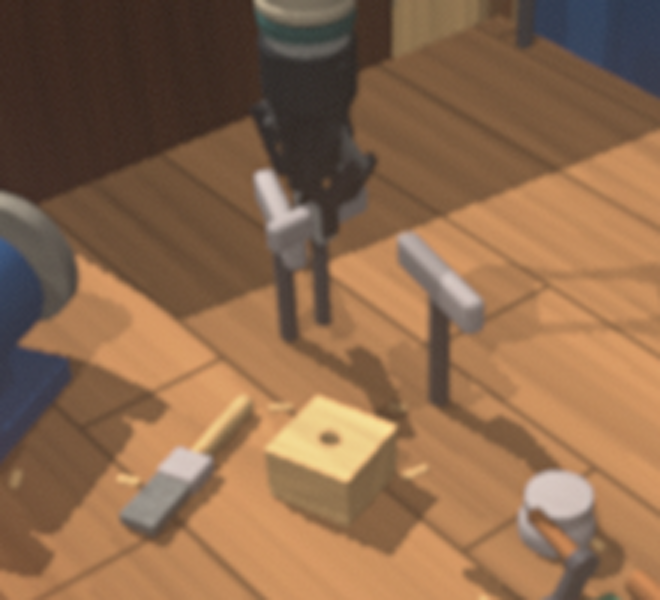

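Request:
servo_tool --pt "-8 50 0 0 0 0" --pt "-75 476 6 0 0.3 0" --pt "-75 476 6 0 0.3 0" --pt "-75 476 6 0 0.3 0" --pt "-75 476 6 0 0.3 0" --pt "-75 476 6 0 0.3 0" --pt "-75 476 6 0 0.3 0" --pt "-75 476 6 0 0.3 0"

```text
clock: 12.15
position: [0.5549, 0.0649, 0.2757]
ee_rot: [-0.005, -0.021, 1.0, 0.001]
contact_force: [0.5, -0.8, -4.3]
width: 0.0145
```

```bash
python3 -c "
from h import *
rel([.5673,.144,.275],182.5)
"
```

```text
yaw now -177.55483647324274 row [-15.77, 78.53, 0.69, 0.11, -0.55, -0.06]
```

Request:
servo_tool --pt "-9 40 0 0 0 0" --pt "-12 62 0 0 0 0" --pt "-12 62 0 0 0 0" --pt "-12 62 0 0 0 0" --pt "-12 62 0 0 0 0"

```text
clock: 12.65
position: [0.5653, 0.1244, 0.2777]
ee_rot: [-0.003, -0.021, 1.0, 0.0]
contact_force: [-0.0, -0.9, -5.2]
width: 0.0147
```

```bash
python3 -c "
from h import *
rel([.5673,.144,.255],182.5);s=telemetry.get_state();print(s['qd'],q2m(s['ee_rot'])[:,2])
im,P0=cloud('scene')
for n in('top','scene'):
    im,d=cap(n); c=im[120:280,120:340] if n=='top' else im[130:330,300:520]; save(cv2.resize(c,None,fx=3.6,fy=3,interpolation=cv2.INTER_CUBIC),n+'10.png')
"
```

```text
yaw now -177.58637451697334 row [-2.95, 19.49, 22.66, 0.03, -0.37, -0.09]
[-0.01374138 -0.01099005 -0.01635832  0.00535754  0.00108491  0.00138584] [-6.41673883e-03  3.33295396e-04 -9.99979357e-01]
```

View pics/scene10.png

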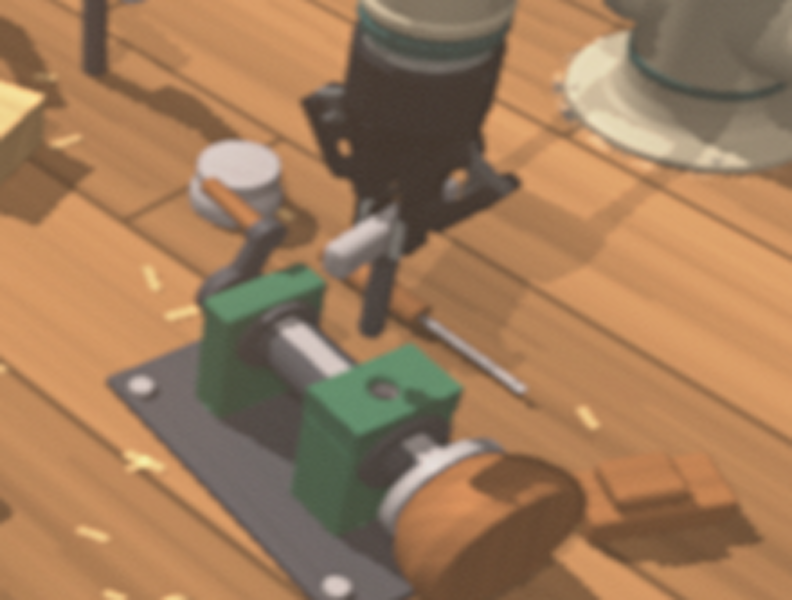

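View pics/top10.png

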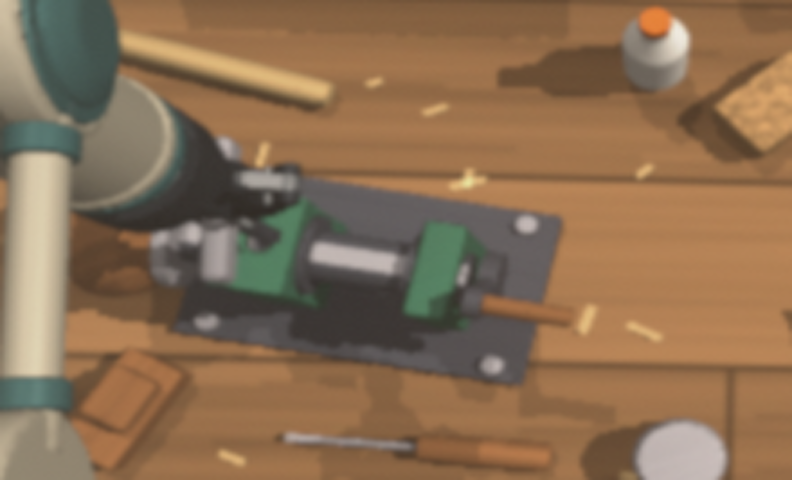

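Request:
servo_tool --pt "-3 19.5 6 0 -0.4 0" --pt "-3 19.5 12 0 -0.4 0" --pt "-3 19.5 12 0 -0.4 0" --pt "-3 19.5 12 0 -0.4 0"

```text
clock: 13.15
position: [0.5683, 0.144, 0.2677]
ee_rot: [0.002, -0.021, 1.0, 0.0]
contact_force: [0.9, -0.2, -4.6]
width: 0.0144
```

```bash
cat > shank.py <<'E'
from h import *
def shank():
  s=telemetry.get_state();p=s['position'];R=q2m(s['ee_rot']);print('tcp',p,'zaxis',R[:,2],'F',s['contact_force'],'M',s['moment'])
  for n in('top','scene'):
    im,d=cap(n);save(im,n+'_s.png');_,P=cloud(n)
    m=(abs(P[...,0]-p[0])<.025)&(abs(P[...,1]-p[1])<.025)&(P[...,2]>p[2]-.092-.01)&(P[...,2]<p[2]-.01)&(P[...,2]>.15)
    A=P[m];cam=np.array(cams.camera_model(n)['origin']);h=p[:2]-cam[:2];h/=np.linalg.norm(h)
    for lo in np.arange(p[2]-.1,p[2]-.01,.012):
      b=m&(P[...,2]>lo)&(P[...,2]<lo+.012)
      if b.sum()>3:
        B=P[b];sd=np.array([-h[1],h[0]]);l=B[:,:2]@sd;
        print(n,'z %.3f n %d'%(lo,b.sum()),'lateral off %.4f'%((l.min()+l.max())/2-p[:2]@sd),'w %.4f'%(np.ptp(l)),'front %.4f'%(np.median(B[:,:2]@h)-p[:2]@h))
    print('lateral dir',sd)
E
python3 -c "
from shank import *
shank()
rel([.5673,.144,.255],182.5)"
```

```text
tcp [0.5683355  0.14396075 0.26765697] zaxis [ 0.00411087  0.00102925 -0.99999102] F [ 0.90396514 -0.19522288 -4.6286124 ] M [ 0.03499489 -0.00994697 -0.00245233]
top z 0.180 n 10 lateral off -0.0003 w 0.0115 front -0.0056
top z 0.192 n 10 lateral off 0.0010 w 0.0133 front -0.0058
top z 0.204 n 13 lateral off 0.0012 w 0.0131 front -0.0058
top z 0.216 n 11 lateral off 0.0004 w 0.0129 front -0.0054
top z 0.228 n 11 lateral off 0.0010 w 0.0119 front -0.0061
top z 0.240 n 7 lateral off 0.0022 w 0.0098 front -0.0060
lateral dir [-0.8829259   0.46951236]
scene z 0.180 n 29 lateral off 0.0002 w 0.0158 front -0.0045
scene z 0.192 n 30 lateral off 0.0005 w 0.0156 front -0.0045
scene z 0.204 n 31 lateral off -0.0002 w 0.0151 front -0.0043
scene z 0.216 n 32 lateral off 0.0002 w 0.0158 front -0.0043
scene z 0.228 n 31 lateral off 0.0001 w 0.0157 front -0.0050
scene z 0.240 n 31 lateral off 0.0001 w 0.0147 front -0.0049
scene z 0.252 n 13 lateral off -0.0009 w 0.0135 front -0.0051
lateral dir [ 0.56060868 -0.82808086]
yaw now -177.59865150126026 row [1.44, -0.18, 13.12, 0.07, 0.3, -0.1]
```

Request:
servo_tool --pt "1.2 0 10 0 0.3 0" --pt "1.2 0 22 0 0.3 0" --pt "1.2 0 28 0 0.3 0" --pt "1.2 0 31 0 0.3 0" --pt "1.2 0 34 0 0.3 0" --pt "1.2 0 34 0 0.3 0"

```text
clock: 13.85
position: [0.5673, 0.145, 0.2334]
ee_rot: [-0.001, -0.021, 1.0, 0.001]
contact_force: [0.2, -0.3, -5.1]
width: 0.0148
```

```bash
python3 -c "
from shank import *
shank()
rel([.5673,.144,.230],182.5)"
```

```text
tcp [0.56731452 0.14498964 0.23339932] zaxis [-0.00118164  0.00147101 -0.99999822] F [ 0.19783324 -0.30449862 -5.06700942] M [0.04864765 0.02501673 0.03642782]
top z 0.145 n 8 lateral off 0.0006 w 0.0127 front -0.0057
top z 0.157 n 10 lateral off 0.0018 w 0.0126 front -0.0059
top z 0.169 n 7 lateral off 0.0009 w 0.0125 front -0.0060
top z 0.181 n 11 lateral off 0.0015 w 0.0114 front -0.0062
top z 0.193 n 10 lateral off 0.0011 w 0.0124 front -0.0060
top z 0.205 n 4 lateral off 0.0038 w 0.0052 front -0.0060
lateral dir [-0.88502415  0.46554511]
scene z 0.145 n 17 lateral off -0.0125 w 0.0362 front -0.0047
scene z 0.157 n 33 lateral off 0.0000 w 0.0159 front -0.0044
scene z 0.169 n 25 lateral off -0.0006 w 0.0146 front -0.0041
scene z 0.181 n 29 lateral off 0.0004 w 0.0149 front -0.0037
scene z 0.193 n 30 lateral off 0.0001 w 0.0160 front -0.0038
scene z 0.205 n 27 lateral off -0.0005 w 0.0146 front -0.0052
scene z 0.217 n 16 lateral off -0.0010 w 0.0122 front -0.0047
lateral dir [ 0.55891666 -0.82922383]
yaw now -177.54115651733196 row [0.38, -1.04, 4.04, 0.09, 0.0, -0.04]
```

Tip is about 4 mm inside the mouth with no contact force. Continue gently to the screw head.

Request:
servo_tool --pt "0 -0.7 1.5 0 0 0" --pt "0 -0.7 3 0 0 0" --pt "0 -0.7 4.5 0 0 0" --pt "0 -0.7 5 0 0 0" --pt "0 -0.7 5 0 0 0"

```text
clock: 14.45
position: [0.5674, 0.1443, 0.2287]
ee_rot: [-0.0, -0.021, 1.0, 0.001]
contact_force: [1.0, -0.6, -5.8]
width: 0.0144
```

```bash
cat > st.py <<'E'
from h import *
s=telemetry.get_state();R=q2m(s['ee_rot']);x=R[:,0]
print(s['clock'],'p',np.round(s['position']*1000,2),'yaw',np.degrees(np.arctan2(x[1],x[0]))%360,'F',np.round(s['contact_force'],2),'M',np.round(s['moment'],3),'tilt',np.round(R[:,2],4),'w',s['width'],'q6',s['qpos'][5])
E
python3 st.py
```

```text
14.45 p [567.43 144.32 228.7 ] yaw 182.45187950524308 F [ 0.97 -0.55 -5.8 ] M [ 0.028  0.024 -0.009] tilt [-7.0e-04  1.6e-03 -1.0e+00] w 0.014376051394742852 q6 -1.484773840664471
```

Request:
servo_tool --pt "0 0 0.8 0 0 0" --pt "0 0 1.6 0 0 0" --pt "0 0 2.4 0 0 0" --pt "0 0 2.4 0 0 0"

```text
clock: 14.85
position: [0.5675, 0.1443, 0.2263]
ee_rot: [-0.0, -0.021, 1.0, 0.001]
contact_force: [-0.6, -0.0, -5.2]
width: 0.0146
```

```bash
python3 st.py
```

```text
14.85 p [567.47 144.33 226.27] yaw 182.45131401783007 F [-0.59 -0.04 -5.16] M [ 0.128 -0.033 -0.007] tilt [-6.0e-04  1.6e-03 -1.0e+00] w 0.014606003210442928 q6 -1.4847544791894096
```

Request:
servo_tool --pt "0 0 1 0 0 0" --pt "0 0 2 0 0 0" --pt "0 0 3 0 0 0" --pt "0 0 3 0 0 0"

```text
clock: 15.25
position: [0.5675, 0.1443, 0.2232]
ee_rot: [-0.0, -0.021, 1.0, 0.001]
contact_force: [0.1, 0.8, -5.4]
width: 0.0148
```

```bash
python3 st.py
```

```text
15.25 p [567.46 144.33 223.24] yaw 182.45076971168334 F [ 0.07  0.8  -5.35] M [ 0.033 -0.081 -0.016] tilt [-6.0e-04  1.7e-03 -1.0e+00] w 0.014764123056724426 q6 -1.4847913368593575
```

Request:
servo_tool --pt "0 0 1 0 0 0" --pt "0 0 2 0 0 0" --pt "0 0 3 0 0 0" --pt "0 0 4 0 0 0" --pt "0 0 4 0 0 0"

```text
clock: 15.75
position: [0.5674, 0.1444, 0.2192]
ee_rot: [-0.0, -0.021, 1.0, 0.001]
contact_force: [0.6, 0.1, -5.1]
width: 0.0149
```

```bash
python3 -c "
from shank import *
shank()
im,d=load('scene');c=im[130:330,300:520]; save(cv2.resize(c,None,fx=3.6,fy=3,interpolation=cv2.INTER_CUBIC),'scene11.png')"; python3 st.py
```

```text
tcp [0.56743236 0.14435437 0.21922932] zaxis [-6.43023219e-04  1.65336104e-03 -9.99998426e-01] F [ 0.63796096  0.13170442 -5.052258  ] M [ 0.1323614  -0.07271686 -0.00495695]
top z 0.143 n 6 lateral off 0.0015 w 0.0118 front -0.0063
top z 0.155 n 8 lateral off 0.0005 w 0.0117 front -0.0057
top z 0.167 n 9 lateral off 0.0012 w 0.0125 front -0.0057
top z 0.179 n 10 lateral off 0.0023 w 0.0105 front -0.0065
top z 0.191 n 5 lateral off 0.0030 w 0.0073 front -0.0060
lateral dir [-0.88441872  0.46669425]
scene z 0.143 n 17 lateral off -0.0021 w 0.0291 front -0.0052
scene z 0.155 n 29 lateral off 0.0005 w 0.0148 front -0.0043
scene z 0.167 n 28 lateral off 0.0000 w 0.0155 front -0.0035
scene z 0.179 n 28 lateral off 0.0001 w 0.0157 front -0.0040
scene z 0.191 n 29 lateral off -0.0007 w 0.0140 front -0.0046
scene z 0.203 n 11 lateral off -0.0007 w 0.0099 front -0.0055
lateral dir [ 0.55962069 -0.82874887]
15.85 p [567.44 144.32 219.29] yaw 182.45116489217463 F [ 0.07  0.68 -5.98] M [ 0.148 -0.086 -0.006] tilt [-7.0e-04  1.6e-03 -1.0e+00] w 0.014560743554430941 q6 -1.4847788435974494
```

View pics/scene11.png

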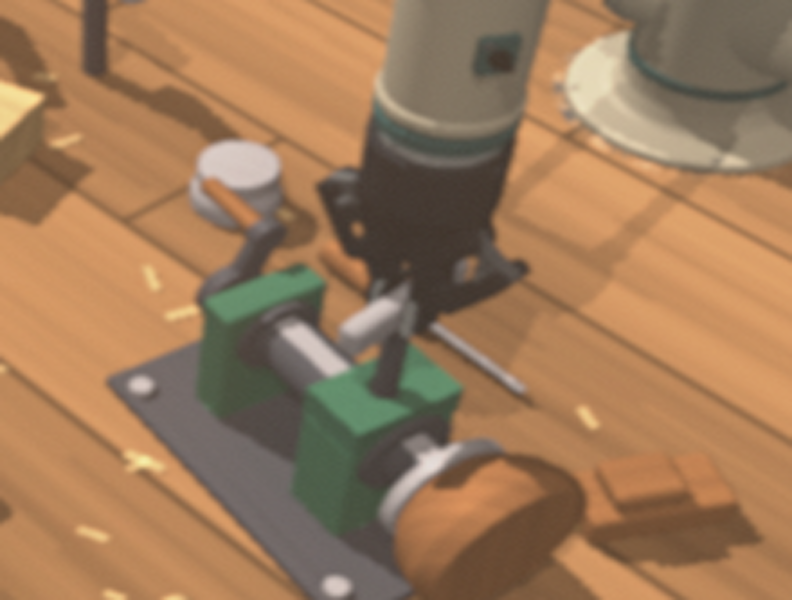

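Request:
servo_tool --pt "0 0 0.6 0 0 0" --pt "0 0 1.2 0 0 0" --pt "0 0 1.8 0 0 0" --pt "0 0 1.8 0 0 0"

```text
clock: 16.25
position: [0.5676, 0.1443, 0.2187]
ee_rot: [0.0, -0.021, 1.0, 0.001]
contact_force: [-1.3, -0.2, 2.3]
width: 0.0151
```

```bash
python3 st.py
```

```text
16.25 p [567.64 144.34 218.68] yaw 182.45566028872622 F [-1.28 -0.16  2.34] M [0.095 0.268 0.016] tilt [ 8.0e-04  1.7e-03 -1.0e+00] w 0.015058435736622022 q6 -1.4848160789520606
```

Request:
servo_tool --pt "0 0 -0.8 0 0 2" --pt "0 0 -0.8 0 0 4" --pt "0 0 -0.8 0 0 6" --pt "0 0 -0.8 0 0 8" --pt "0 0 -0.8 0 0 10" --pt "0 0 -0.8 0 0 12" --pt "0 0 -0.8 0 0 14" --pt "0 0 -0.8 0 0 16"

```text
clock: 17.05
position: [0.5677, 0.1443, 0.2188]
ee_rot: [0.0, 0.118, 0.993, 0.001]
contact_force: [-0.6, 0.2, -0.2]
width: 0.0148
```

```bash
python3 st.py; python3 st.py
```

```text
17.05 p [567.69 144.27 218.76] yaw 166.39955375593334 F [-0.57  0.24 -0.2 ] M [0.111 0.086 0.116] tilt [ 4.0e-04  1.5e-03 -1.0e+00] w 0.014844051811222643 q6 -1.2045371578337378
17.05 p [567.69 144.27 218.76] yaw 166.39955375593334 F [-0.57  0.24 -0.2 ] M [0.111 0.086 0.116] tilt [ 4.0e-04  1.5e-03 -1.0e+00] w 0.014844051811222643 q6 -1.2045371578337378
```

Request:
servo_tool --pt "0 0 0 0 0 1.5" --pt "0 0 0 0 0 3" --pt "0 0 0 0 0 4.5" --pt "0 0 0 0 0 6" --pt "0 0 0 0 0 7.5" --pt "0 0 0 0 0 9" --pt "0 0 0 0 0 10.5"

```text
clock: 17.75
position: [0.5676, 0.144, 0.2187]
ee_rot: [-0.0, 0.209, 0.978, 0.001]
contact_force: [-0.1, -0.5, 2.6]
width: 0.0148
```

```bash
python3 st.py
```

```text
17.75 p [567.63 144.05 218.72] yaw 155.83146696510815 F [-0.14 -0.54  2.56] M [-0.259  0.119  0.169] tilt [ 1.0e-04  1.1e-03 -1.0e+00] w 0.014790825270497377 q6 -1.020179061846474
```

Request:
servo_tool --pt "0 0 -0.4 0 0 1.5" --pt "0 0 -0.4 0 0 3" --pt "0 0 -0.4 0 0 3"

```text
clock: 18.05
position: [0.5676, 0.144, 0.2187]
ee_rot: [-0.0, 0.234, 0.972, 0.0]
contact_force: [0.4, -0.5, 1.1]
width: 0.0145
```

```bash
python3 st.py
```

```text
18.05 p [567.56 144.03 218.74] yaw 152.8985725855689 F [ 0.43 -0.49  1.14] M [-0.37  -0.008  0.084] tilt [-4.0e-04  1.1e-03 -1.0e+00] w 0.014501073009962971 q6 -0.9690171916220404
```

Request:
servo_tool --pt "0 0 0 0 0 1.5" --pt "0 0 0 0 0 3" --pt "0 0 0 0 0 3"

```text
clock: 18.35
position: [0.5675, 0.1441, 0.2188]
ee_rot: [-0.0, 0.26, 0.966, 0.0]
contact_force: [-0.3, -1.1, 1.2]
width: 0.0144
```

```bash
python3 st.py
```

```text
18.35 p [567.48 144.06 218.76] yaw 149.90042371372903 F [-0.28 -1.12  1.19] M [-0.454 -0.021  0.109] tilt [-5.0e-04  1.1e-03 -1.0e+00] w 0.014401925947304309 q6 -0.9166606513806731
```

Request:
servo_tool --pt "0 0 0 0 0 1.5" --pt "0 0 0 0 0 3" --pt "0 0 0 0 0 4.5" --pt "0 0 0 0 0 4.5"

```text
clock: 18.75
position: [0.5674, 0.144, 0.2187]
ee_rot: [-0.0, 0.297, 0.955, 0.0]
contact_force: [0.5, -2.9, 0.5]
width: 0.0145
```

```bash
python3 st.py
```

```text
18.75 p [567.39 144.03 218.74] yaw 145.4020870990325 F [ 0.53 -2.86  0.46] M [-0.698  0.022  0.135] tilt [-7.e-04  1.e-03 -1.e+00] w 0.014467499623413992 q6 -0.8381369830660698
```

Request:
servo_tool --pt "0 0 0 0 0 1.5" --pt "0 0 0 0 0 3" --pt "0 0 0 0 0 4.5" --pt "0 0 0 0 0 4.5"

```text
clock: 19.15
position: [0.5673, 0.144, 0.2187]
ee_rot: [-0.001, 0.335, 0.942, 0.0]
contact_force: [-0.1, -3.3, 0.2]
width: 0.0145
```

```bash
python3 st.py
```

```text
19.15 p [567.32 144.02 218.71] yaw 140.90072101547628 F [-0.14 -3.34  0.21] M [-0.879  0.128  0.092] tilt [-9.e-04  1.e-03 -1.e+00] w 0.01452093574505558 q6 -0.7595793585132495
```

Request:
servo_tool --pt "-0.2 -0.3 0 0 0 1.5" --pt "-0.4 -0.5 0 0 0 3" --pt "-0.4 -0.5 0 0 0 3"

```text
clock: 19.45
position: [0.5673, 0.1438, 0.2188]
ee_rot: [-0.001, 0.359, 0.933, 0.001]
contact_force: [0.3, -2.6, -0.2]
width: 0.0148
```

```bash
python3 st.py
```

```text
19.45 p [567.34 143.77 218.76] yaw 137.89396796420954 F [ 0.25 -2.58 -0.19] M [-0.681  0.119  0.085] tilt [-8.0e-04  1.9e-03 -1.0e+00] w 0.01477529231165241 q6 -0.7083008641402484
```

Request:
servo_tool --pt "0 0 0 0 0 1.5" --pt "0 0 0 0 0 3" --pt "0 0 0 0 0 3"

```text
clock: 19.75
position: [0.5673, 0.1437, 0.2188]
ee_rot: [-0.001, 0.383, 0.924, 0.001]
contact_force: [0.4, -2.0, -0.3]
width: 0.0148
```

```bash
python3 st.py
```

```text
19.75 p [567.31 143.71 218.76] yaw 134.9016421327635 F [ 0.42 -2.02 -0.35] M [-0.67   0.153  0.108] tilt [-9.0e-04  1.7e-03 -1.0e+00] w 0.014832066764554905 q6 -0.6559690379910513
```

Request:
servo_tool --pt "0 0 0 0 0 1.5" --pt "0 0 0 0 0 3" --pt "0 0 0 0 0 3"

```text
clock: 20.05
position: [0.5673, 0.1437, 0.2188]
ee_rot: [-0.001, 0.408, 0.913, 0.001]
contact_force: [-0.8, -3.2, -0.1]
width: 0.0146
```

```bash
python3 st.py
```

```text
20.05 p [567.3  143.65 218.79] yaw 131.90049552990774 F [-0.84 -3.24 -0.14] M [-0.614  0.233  0.13 ] tilt [-9.0e-04  1.6e-03 -1.0e+00] w 0.014618384838976994 q6 -0.603602439626667
```

Request:
servo_tool --pt "0 0 0 0 0 1.5" --pt "0 0 0 0 0 3" --pt "0 0 0 0 0 3"

```text
clock: 20.35
position: [0.5672, 0.1436, 0.2188]
ee_rot: [-0.001, 0.431, 0.902, 0.0]
contact_force: [-1.6, -2.8, 0.8]
width: 0.0145
```

```bash
python3 st.py
```

```text
20.35 p [567.22 143.6  218.8 ] yaw 128.9042015769811 F [-1.64 -2.77  0.83] M [-0.77   0.331  0.2  ] tilt [-0.001   0.0014 -1.    ] w 0.014516567612993355 q6 -0.5512472917940922
```

Request:
servo_tool --pt "0 0 0 0 0 0.8" --pt "0 0 0 0 0 1.5" --pt "0 0 0 0 0 1.5"

```text
clock: 20.65
position: [0.5673, 0.1435, 0.2188]
ee_rot: [-0.001, 0.443, 0.897, 0.0]
contact_force: [-2.2, -2.7, 1.1]
width: 0.0148
```

```bash
python3 st.py
```

```text
20.65 p [567.27 143.55 218.78] yaw 127.42877018315347 F [-2.23 -2.66  1.06] M [-0.834  0.511  0.174] tilt [-0.001   0.0014 -1.    ] w 0.01478895256130171 q6 -0.5255807999928513
```

Request:
servo_tool --pt "0 0 0 0 0 0.8" --pt "0 0 0 0 0 1.5" --pt "0 0 0 0 0 1.5"

```text
clock: 20.95
position: [0.5673, 0.1436, 0.2188]
ee_rot: [-0.001, 0.455, 0.891, 0.0]
contact_force: [-2.1, -3.0, 1.2]
width: 0.0147
```

```bash
python3 st.py
```

```text
20.95 p [567.27 143.56 218.83] yaw 125.92755880327202 F [-2.1  -3.04  1.17] M [-0.797  0.559  0.252] tilt [-9.0e-04  1.4e-03 -1.0e+00] w 0.0146898013126686 q6 -0.499340760081793
```

```bash
cat > avg.py <<'E'
from h import *
M=[];F=[]
for i in range(12):
    s=telemetry.get_state();M.append(s['moment']);F.append(s['contact_force']);cams.get_image('top')
M=np.array(M);R=q2m(s['ee_rot']);x=R[:,0]
print(s['clock'],'yaw',np.degrees(np.arctan2(x[1],x[0])),'Mz',M[:,2].mean().round(4),'+-',M[:,2].std().round(4),'M',M.mean(0).round(3),'F',np.mean(F,0).round(2))
E
python3 avg.py
```

```text
21.5 yaw 125.95159889048013 Mz 0.2225 +- 0.0268 M [-0.888  0.612  0.223] F [-2.38 -3.43  1.81]
```

Request:
servo_tool --pt "0 0 -0.3 0 0 0.8" --pt "0 0 -0.3 0 0 1.6" --pt "0 0 -0.3 0 0 2.4" --pt "0 0 -0.3 0 0 3.2" --pt "0 0 -0.3 0 0 4" --pt "0 0 -0.3 0 0 4"

```text
clock: 22.15
position: [0.5673, 0.1436, 0.2189]
ee_rot: [-0.001, 0.485, 0.874, 0.0]
contact_force: [-1.7, -3.3, -0.2]
width: 0.0144
```

```bash
python3 avg.py
```

```text
22.7 yaw 121.95354196830975 Mz 0.2433 +- 0.0288 M [-0.977  0.694  0.243] F [-2.72 -3.93 -1.14]
```

Request:
servo_tool --pt "0 0 0 0 0 0.8" --pt "0 0 0 0 0 1.6" --pt "0 0 0 0 0 2.4" --pt "0 0 0 0 0 3.2" --pt "0 0 0 0 0 4" --pt "0 0 0 0 0 4"

```text
clock: 23.35
position: [0.5672, 0.1436, 0.2189]
ee_rot: [-0.001, 0.516, 0.857, 0.0]
contact_force: [-3.3, -4.6, -2.0]
width: 0.0148
```

```bash
python3 avg.py
```

```text
23.9 yaw 117.92161658141922 Mz 0.2705 +- 0.0336 M [-1.031  0.778  0.27 ] F [-3.07 -4.08 -2.03]
```

Request:
servo_tool --pt "0 0 0 0 0 0.8" --pt "0 0 0 0 0 1.6" --pt "0 0 0 0 0 2.4" --pt "0 0 0 0 0 3.2" --pt "0 0 0 0 0 4" --pt "0 0 0 0 0 4"

```text
clock: 24.55
position: [0.5671, 0.1435, 0.219]
ee_rot: [-0.001, 0.545, 0.838, 0.0]
contact_force: [-2.4, -4.7, -1.7]
width: 0.0149
```

```bash
python3 avg.py
```

```text
25.1 yaw 113.93085518446593 Mz 0.3113 +- 0.0326 M [-1.045  0.834  0.311] F [-3.28 -4.22 -1.79]
```

Request:
servo_tool --pt "0 0 0 0 0 0.8" --pt "0 0 0 0 0 1.6" --pt "0 0 0 0 0 2.2" --pt "0 0 0 0 0 2.2"

```text
clock: 25.55
position: [0.5671, 0.1435, 0.219]
ee_rot: [-0.001, 0.561, 0.828, 0.0]
contact_force: [-3.7, -3.8, -2.8]
width: 0.0147
```

```bash
python3 avg.py
```

```text
26.1 yaw 111.73402521224786 Mz 0.3501 +- 0.0346 M [-1.065  0.862  0.35 ] F [-3.4  -4.07 -1.76]
```

Request:
servo_tool --pt "0 0 0 0 0 -1" --pt "0 0 0 0 0 -2" --pt "0 0 0 0 0 -2"

```text
clock: 26.45
position: [0.5671, 0.1435, 0.219]
ee_rot: [-0.001, 0.547, 0.837, 0.0]
contact_force: [-3.2, -3.8, -2.4]
width: 0.0149
```

```bash
python3 avg.py; python3 st.py
```

```text
27.0 yaw 113.69209776382495 Mz 0.1255 +- 0.0285 M [-1.061  0.843  0.126] F [-3.33 -3.96 -1.87]
27.05 p [567.13 143.53 218.98] yaw 113.69331305039505 F [-3.15 -3.4  -1.58] M [-1.067  0.892  0.108] tilt [-0.0013  0.0013 -1.    ] w 0.01506956188723656 q6 -0.285863145211822
```

Request:
servo_tool --pt "0 0 0 0 0 0" --pt "0 0 0 0 0 0" --pt "0 0 0 0 0 0" --pt "0 0 0 0 0 0" --pt "0 0 0 0 0 0" --pt "0 0 0 0 0 0" --pt "0 0 0 0 0 0" --hand 0

```text
clock: 27.75
position: [0.5675, 0.1437, 0.2192]
ee_rot: [-0.001, 0.546, 0.837, 0.001]
contact_force: [0.0, 0.3, 0.1]
width: 0.0852
```

Request:
servo_tool --pt "0 0 -8 0 0 0" --pt "0 0 -25 0 0 0" --pt "0 0 -50 0 0 0" --pt "0 0 -90 0 0 0" --pt "0 0 -130 0 0 0" --pt "0 0 -140 0 0 0" --pt "0 0 -140 0 0 0"

```text
clock: 28.45
position: [0.5684, 0.1436, 0.3617]
ee_rot: [0.001, 0.546, 0.837, 0.002]
contact_force: [0.5, 0.8, -0.0]
width: 0.086
```

```bash
python3 st.py; python3 -c "
from flat import *
flat('12')
for n in ('top','scene'):
  im,P=cloud(n)
  m=(abs(P[...,0]-.567)<.06)&(abs(P[...,1]-.144)<.06)&(P[...,2]>.2)&(P[...,2]<.26)
  A=P[m];print(n,m.sum(),np.percentile(A[:,2],[5,50,95]) if len(A) else 0, cv2.minAreaRect((A[:,:2]*1000).astype(np.float32)) if len(A)>3 else 0)
  m=(abs(P[...,0]-.567)<.02)&(abs(P[...,1]-.144)<.02)&(P[...,2]>.15)&(P[...,2]<.2)
  A=P[m];
  for lo in (.15,.165,.18):
    B=A[(A[:,2]>lo)&(A[:,2]<lo+.015)];print(lo,B.mean(0) if len(B) else 0)
"
```

```text
28.45 p [568.39 143.57 361.75] yaw 113.75471514168785 F [ 0.53  0.82 -0.03] M [ 0.004 -0.007  0.013] tilt [ 0.0047  0.0023 -1.    ] w 0.08602140545342847 q6 -0.2867377507150126
tcp X,Y,z 0.0011448070504669204 -0.0002526293476687672 0.36174701981924934 [ 0.52985921  0.81747618 -0.02856533] [ 0.00417488 -0.00723299  0.01289881]
top flat 163 [-0.00076375 -0.06063086  0.12017431] norm ang -0.0019585173247855343 pos ang -0.03783960563301876 X range [-0.00869639  0.00725503]
scene flat 154 [ 0.00016568 -0.06570824  0.12184431] norm ang -0.02823194208051654 pos ang 0.0075842083783987995 X range [-0.00930381  0.0093903 ]
top 335 [0.22468178 0.24478521 0.24795176] ((571.7217407226562, 135.89816284179688), (16.923336029052734, 78.87730407714844), 27.42525863647461)
0.15 [0.56409032 0.14022414 0.15756324]
0.165 [0.56457076 0.1403539  0.17340688]
0.18 [0.56458582 0.14070421 0.18595295]
scene 670 [0.21219945 0.24279792 0.24967113] ((567.8123168945312, 145.18060302734375), (19.32988739013672, 99.28694152832031), 27.388154983520508)
0.15 [0.57183896 0.14661377 0.15810408]
0.165 [0.57034167 0.14731337 0.17254976]
0.18 [0.57073077 0.14654295 0.18765813]
```

View pics/scene12.png

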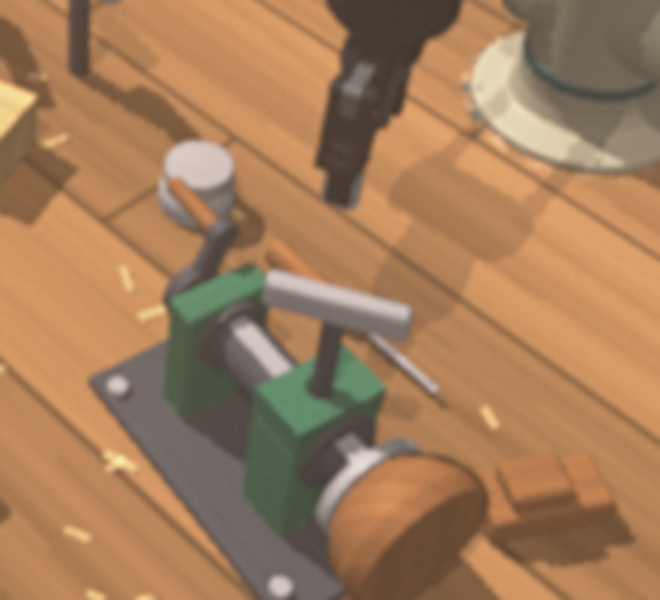

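The key stands upright in the screw (bar at crop 265–410, 270–335; top at about z 0.247, which puts the tip about 18.5 mm deep). The flat still faces up and the gripper is clear, so I'm handing in.

```bash
python3 -c "
from rig import sign_off
print(sign_off())"
```

```text
the job is handed in; nothing more can be done
None
```

The job is handed in at about 29 s of the 67 s. The flat is up, and the key is seated, turned until the screw clamped the flat, and left standing. No verdict was reported.

- **Spindle:** I turned the crank until the flat faced up. The first move fell short because the pads held the handle from turning, so I tilted the tool along with it and trimmed. The last checks put the flat at −0.04 to +0.01 rad, with the four estimates differing by up to about 0.05 rad; the limit is 0.10.
- **Key:** I took the one in the wooden stand, whose bar measured 98 x 17 mm. The two other T keys standing on the bench have 137 mm bars. It dropped into the hexagon without any search, and its tip ended about 18.5 mm below the mouth.
- **Clamping:** I turned it about 71° clockwise in all. The averaged torque reached 0.35 N m (single readings scatter by about 0.03), slightly over the 0.33 aimed for. By the figures given, that is about 55 N, well below the 100 N limit. The clamping force itself could not be measured directly.
- **Release:** I eased the key back 2°, within the play of the fit, then opened the gripper and rose 140 mm clear. The key then stood upright at the expected height, and the tool read no contact force.
- **Bystanders:** The tin, gouge and offcut look undisturbed in the last picture. I did not measure their positions, nor re-check the bystanders outside that picture.

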